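# Roll test of sample tubes

## Task

Test the two aluminium sample tubes from the blue tray one at a time: set the tube down crosswise on the blue band at the top of the white ramp and let go, to see whether it rolls down to the black stop by itself or stays up. Then pick it up again and put it away before testing the other: a tube that rolls is laid centred in the green V rest, a tube that does not roll goes lying down into the red bin. Leave the beaker, jar, cap and spatula where they are.

Things in the scene. Friction and masses are not known exactly. Their poses are not given: they have to be found in the camera images.
- tube_a_center (a point): centre of one of the two bare-aluminium sample tubes with black end plugs, 150 mm long, 110 g (varies), its body's x axis along the tube. One of the two is truly round (32 mm diameter), the other has been squashed along its whole length to a flattened oval, 37 mm wide and 24 mm thick, lying on a flat face in the tray with its width level; the roll test tells which is which. It starts in either slot of the blue tray.
- tube_b_center (a point): centre of one of the two bare-aluminium sample tubes with black end plugs, 150 mm long, 110 g (varies), its body's x axis along the tube. One of the two is truly round (32 mm diameter), the other has been squashed along its whole length to a flattened oval, 37 mm wide and 24 mm thick, lying on a flat face in the tray with its width level; the roll test tells which is which. It starts in either slot of the blue tray.
- tube_a: the same tube as tube_a_center: use only its x axis (along the tube); its origin is a point on the tube's skin.
- tube_b: the same tube as tube_b_center: use only its x axis (along the tube); its origin is a point on the tube's skin.
- tray: blue plastic shipping tray, 180 x 170 mm, fixed. Origin at the centre of its underside, x along the tubes. Two slots 80 mm apart (y = +-40 mm), slot floor 10 mm up. The tubes' ends lie in slots in two end blocks (32 mm high); between the blocks is a gap 106 mm long where the middle of the tube is free on both sides, over a floor 6 mm high.
- ramp: white roll-test ramp, fixed, 241 mm long in x and 184 mm wide in y. Origin under its centre; its plane surface falls 10 degrees (0.175 rad) towards its own +x; surface height over the bench is 45 mm - 0.176 x, so 58 mm at the blue band, 30 mm at the stop. Steel side rails 8 mm above the surface, 168 mm apart: the tube lies across, along the ramp's y. A round tube set free on the band rolls down in under a second; the squashed one stays.
- ramp_band (a point): point on the ramp's surface at the centre of the blue band (45 mm long down the slope), near its upper end.
- ramp_stop (a point): point on the ramp's surface at the middle of the uphill face of the black rubber stop, a post 30 mm wide, 16 mm thick and 45 mm high at the middle of the ramp's width near its foot. A rolled tube rests against it, its centre about 16 mm uphill of this face; the stop bars the fingers from the tube's middle, so take it 50 mm or so to one side, near an end.
- rest: green V rest, fixed: base 70 x 80 x 10 mm, origin under its centre; an upright V trough (90 degree V, 40 mm long in x, edges about 51 mm high and 57 mm apart outside) holds a tube by its middle, the tube along the rest's x, both ends overhanging free.
- rest_seat (a point): where the centre of a round tube is when it lies in the V rest, 50 mm above the bench.
- bin: red open bin, fixed, 200 (x) x 105 (y) x 50 mm high outside, walls and floor 5 mm. Origin at the centre of its underside; the tube fits lying along x.
- beaker: loose glass beaker, 68 mm wide, 90 mm high, origin under it. Not to be moved.
- jar: loose brown jar with white cap, 60 mm wide, 85 mm high, origin under it. Not to be moved.
- cap: loose red screw cap, 42 mm wide, 14 mm high, origin under it. Not to be moved.
- spatula: loose narrow steel lab spatula with a blue grip, origin under its middle, 130 mm long, lying on the bench in front of the robot. Not to be moved.

How it is judged:
On the way, in this order (a step that is already met when the one before it is completed fails the run):
1. a tube let go crosswise on the upper ramp either rolls down freely or lies still up there, untouched by the fingers (((x of tube_a_center in the frame of ramp between -0.045 and 0.06 m and y of tube_a_center in the frame of ramp between -0.04 and 0.04 m and z of tube_a_center in the frame of ramp between 0.03 and 0.085 m and angular speed of tube_a above 2 rad/s and contact force between the fingers and tube_a below 0.1 N) or (x of tube_b_center in the frame of ramp between -0.115 and 0.03 m and y of tube_b_center in the frame of ramp between -0.04 and 0.04 m and z of tube_b_center in the frame of ramp between 0.03 and 0.09 m and linear speed of tube_b below 0.03 m/s and contact force between the fingers and tube_b below 0.1 N and angle between the x axis of tube_b and the y axis of ramp, either way round below 0.35 rad))), for 0.1 s.
2. with the first tube put away in its right place (the roller in the V rest, the other in the bin), the second tube is let go on the ramp in the same way ((((x of tube_a_center in the frame of rest_seat between -0.025 and 0.025 m and y of tube_a_center in the frame of rest_seat between -0.006 and 0.006 m and z of tube_a_center in the frame of rest_seat between -0.006 and 0.006 m and angle between the x axis of tube_a and the x axis of rest, either way round below 0.12 rad and linear speed of tube_a below 0.03 m/s and contact force between the fingers and tube_a below 0.1 N) and (x of tube_b_center in the frame of ramp between -0.115 and 0.03 m and y of tube_b_center in the frame of ramp between -0.04 and 0.04 m and z of tube_b_center in the frame of ramp between 0.03 and 0.09 m and linear speed of tube_b below 0.03 m/s and contact force between the fingers and tube_b below 0.1 N and angle between the x axis of tube_b and the y axis of ramp, either way round below 0.35 rad)) or ((x of tube_b_center in the frame of bin between -0.095 and 0.095 m and y of tube_b_center in the frame of bin between -0.048 and 0.048 m and z of tube_b_center in the frame of bin between 0 and 0.04 m and angle between tube_b's own x axis and vertical between 1.3 and 1.84 rad and linear speed of tube_b below 0.03 m/s and contact force between the fingers and tube_b below 0.1 N) and (x of tube_a_center in the frame of ramp between -0.045 and 0.06 m and y of tube_a_center in the frame of ramp between -0.04 and 0.04 m and z of tube_a_center in the frame of ramp between 0.03 and 0.085 m and angular speed of tube_a above 2 rad/s and contact force between the fingers and tube_a below 0.1 N)))), for 0.1 s.
At the end, for the whole second after the job is handed in: The tube that rolls lies at rest in the green V rest, its centre within 25 mm of the seat along the tube and 6 mm across and in height, along the V within 0.12 rad; the tube that does not roll lies at rest inside the red bin; both released (x of tube_a_center in the frame of rest_seat between -0.025 and 0.025 m and y of tube_a_center in the frame of rest_seat between -0.006 and 0.006 m and z of tube_a_center in the frame of rest_seat between -0.006 and 0.006 m and angle between the x axis of tube_a and the x axis of rest, either way round below 0.12 rad and linear speed of each of tube_a, tube_b below 0.03 m/s and contact force between the fingers and tube_a below 0.1 N and x of tube_b_center in the frame of bin between -0.095 and 0.095 m and y of tube_b_center in the frame of bin between -0.048 and 0.048 m and z of tube_b_center in the frame of bin between 0 and 0.04 m and angle between tube_b's own x axis and vertical between 1.3 and 1.84 rad and contact force between the fingers and tube_b below 0.1 N); the robot touches nothing.
It fails at once if the beaker is moved more than 30 mm (distance of beaker from where it was at the start of the episode above 0.03 m).
It fails at once if the jar is moved more than 30 mm (distance of jar from where it was at the start of the episode above 0.03 m).
It fails at once if the cap is moved more than 30 mm (distance of cap from where it was at the start of the episode above 0.03 m).
It fails at once if the spatula is moved more than 30 mm (distance of spatula from where it was at the start of the episode above 0.03 m).
It also fails if it takes over 69 s, if anything falls off the work surface, if the arm or the gripper's body presses on something with over 40 N, if the wrist force passes 120 N, or if a joint passes its speed limit or range.

## Robot

A 7-joint arm with a two-finger parallel gripper is mounted at the origin on the work surface. World frame = base frame: x ahead of the robot, y to its left, z up, the work surface at z = 0. Lengths are in m, angles in rad, forces in N, time in s.
With the tool pointing down it reaches from about 0.425 to 0.875 m from the base axis. Payload 4.7 kg.
Tool frame: the origin (TCP) lies on the centre line of the jaws, within the pads' length; the fingertips stand 14 mm ahead of it and the grasp point (between the pads) lies 5 mm behind it (bot.tip_extent is the distance from the TCP to the fingertips, in m); z points along the fingers, y is the line along which they close (so a half turn about z gives the same grasp; the last joint's range is limited). The gripper opens to 87 mm and grips with 3 to 60 N. Pads are 19 mm wide; open, the fingers measure 117 mm over their backs; the gripper's body (75 mm by 190 mm) begins 51 mm behind the grasp point.
Start: joints at [-1.19, 0.321, -0.07, 1.45, 0.023, 1.371, -0.057], TCP at [0.233, 0.607, 0.237] pointing down, gripper open.
Joint ranges: [-2.86, 2.86], [-0.3, 2.09], [-1.38, 1.24], [0.06, 2.45], [-1.56, 4.7], [0.09, 2.05], [-2.69, 2.69]. Speed limits (rad/s): [2.57, 2.57, 3.14, 3.14, 3.14, 3.14, 3.14].

## Interface

Orientations are given as a rotation vector (axis times angle).
In Python, from plant import bot gives the robot as it stands. The module is installed in compiled form; this text tells all that it offers.
- The arm moves only by the tool servo_tool, never from a script. Its argument "rows" is a list that holds one entry, the list of rows, each a list of 7 numbers: the turn, a rotation vector about the world's x, y, z each as a share of 5 degrees, from -1 to 1, then the shift along the world's x, y, z each as a share of 0.15 m, from -1 to 1, then the opening, from 0 (shut) to 1 (fully open). A call has 1 to 5 rows; each row shifts and turns the commanded pose from where the row before left it; what a row does not reach is not made up. A row lasts 1/12 s, in which the tool goes at most 41.7 mm and 7.16 degrees, less where a joint would pass 70% of its speed; a pose out of reach is approached as far as the arm can. A call with a number of a shift or a turn outside -1 to 1 is refused whole. A call with a gripper value outside its range is refused whole. The fingers move at their own pace and stop on an object; "squeeze" is the grip in N (left out, the last holds). Time passes only in rows, so rows that do not move let the fingers close. It gives the time, the measured TCP pose, the force, the opening and the grip force at its end, in the units of the state.
- bot.sense(): the state, without advancing time (a new reading comes with each control period).
- bot.camera(name): name is "scene" or "top"; returns a dict with "img" (420x560x3 uint8, red, green, blue), "range_z" (420x560 float32, m along the optical axis (not along the pixel's ray), 0 where there is no reading), "intrinsics" (3x3 intrinsics, pixels), "T" (4x4, takes a point from camera to world coordinates). Camera axes: x right, y down, z forward; pixel columns grow to the right and rows downward; lengths in m; the calibration is good to about 2 mm. A picture is of the moment at which its call begins.
- bot.finish_job(): hands the job in; it is judged then, once.
The state is a dict: "t": time; "joint_positions": joint angles; "qd": joint speeds; "joint_torque": joint torques, N m; "tcp_pos": TCP position; "tool_rot": TCP orientation; "ft_force": force on the tool from outside, world axes, zero at the start; "torque": the same for the moment, N m; "grip_width": finger opening in m; "grasp_force": force on a finger pad.
Only numpy, scipy, OpenCV 4.12 (cv2) and the standard library are available. Lean on these libraries where they do the work, as an engineer would, in place of code of your own. Each camera call takes 0.05 s, during which the arm holds its last target. There are 200 camera calls.

## Working session

There is one attempt and no reset: what is moved stays moved. The work goes in short steps, Python scripts to look and compute and a tool call to move; the robot and the scene stay as the last step left them, time stands still between calls to the robot, and variables do not carry over. Pictures are saved under pics/ and viewed, at most 10 in all, crops included, and the job is handed in when it is done.

Besides the shell and the picture viewer there is one more tool, called after "Request:" as a command line: name --argument value ..., lists and objects as JSON in quotes. servo_tool: Moves the arm, as the interface text tells. Its arguments: {"type":"object","properties":{"rows":{"type":"array"},"squeeze":{"type":"number"}},"required":["rows"]}

```bash
mkdir -p pics; python3 - <<'E'
from plant import bot
import cv2, numpy as np
for n in("top","scene"):
    c=bot.camera(n); cv2.imwrite(f"pics/{n}0.png",c["img"][...,::-1]); np.savez(f"{n}0.npz",**c)
    print(n,c["T"].round(3).tolist(),c["intrinsics"].round(1).tolist(),(c["range_z"]>0).mean())
s=bot.sense();print(s["t"],s["tcp_pos"],s["tool_rot"],s["grip_width"],s["ft_force"])
E
```

```text
top [[0.015, -0.983, 0.185, 0.354], [-1.0, -0.013, 0.01, -0.008], [-0.008, -0.185, -0.983, 1.235], [0.0, 0.0, 0.0, 1.0]] [[540.4, 0.0, 279.1], [0.0, 540.4, 206.7], [0.0, 0.0, 1.0]] 0.9960246598639456
scene [[0.637, 0.668, -0.385, 0.998], [0.771, -0.543, 0.333, -0.383], [0.014, -0.509, -0.861, 1.0], [0.0, 0.0, 0.0, 1.0]] [[405.6, 0.0, 277.9], [0.0, 405.6, 208.1], [0.0, 0.0, 1.0]] 0.996016156462585
0.1 [0.2329604  0.60633902 0.23560965] [-5.72802311e-01 -3.08870389e+00  2.55416430e-03] 0.08710747954143774 [-0.29268844 -0.29753182  0.51204657]
```

View pics/top0.png

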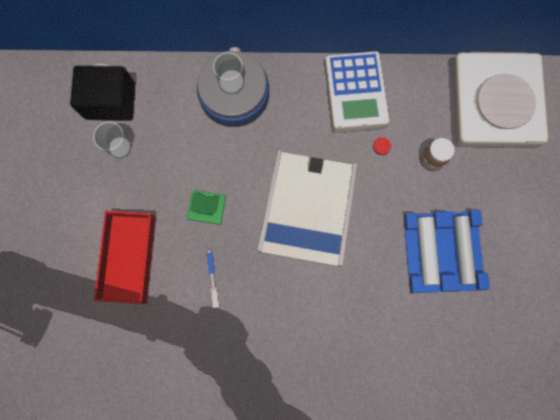

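View pics/scene0.png

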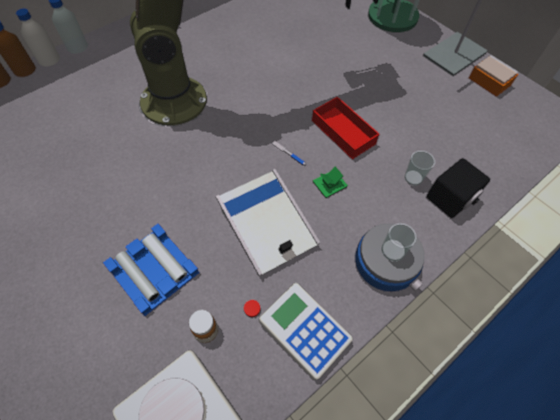

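The top view shows the red bin at (126,257), green rest at (207,206), ramp with its band at (303,238) and stop at (316,165), and the tray with tubes at (428,250) and (466,250). It also shows the spatula at (212,280), cap at (382,146) and jar at (438,152). The scene view agrees.

```bash
cat > h.py <<'E'
import numpy as np, cv2
def xyz(c):
    z=c["range_z"].astype(float);K=c["intrinsics"];T=c["T"]
    v,u=np.mgrid[:z.shape[0],:z.shape[1]]
    P=np.stack([(u-K[0,2])/K[0,0]*z,(v-K[1,2])/K[1,1]*z,z],-1)
    return P@T[:3,:3].T+T[:3,3]
def hsv(c): return cv2.cvtColor(c["img"],cv2.COLOR_RGB2HSV)
def rect(p):
    (cx,cy),(w,h),a=cv2.minAreaRect(p[:,:2].astype(np.float32)*1000)
    if w<h: w,h,a=h,w,a+90
    return np.round([cx,cy],1),np.round([w,h],1),round((a+90)%180-90,1)   # mm; a= direction of long side
E
cat > m.py <<'E'
from h import *
for n in("top","scene"):
    c=dict(np.load(n+"0.npz"));P=xyz(c);H=hsv(c);h,s,v=H[...,0],H[...,1],H[...,2]
    X,Y,Z=P[...,0],P[...,1],P[...,2]
    print(n,"bench z",np.median(Z[(abs(X-.4)<.25)&(abs(Y)<.35)]))
    w=(X>.25)&(X<.75)
    blue=(h>100)&(h<125)&(s>140)&(v>70)
    red=((h<8)|(h>172))&(s>150)&w
    green=(h>50)&(h<75)&(s>120)
    ms={"tray":blue&w&(Y<-.18)&(Z<.1)&(X<.6),"band":blue&w&(Y<.05)&(Y>-.2)&(Z>.04)&(Z<.08)&(X<.5),
     "bin":red&(Y>.2),"cap":red&(Y<0),"green":green&w&(Y>.08)&(Y<.3),
     "tubes":(s<60)&(v>110)&(Z>.022)&(Z<.06)&(Y<-.19)&(Y>-.45)&w&(X<.52),
     "stop":(v<60)&(Z>.05)&(Z<.1)&(abs(Y+.07)<.06)&(X>.5)&(X<.6),
     "ramp":(s<60)&(v>120)&(Z>.02)&(Z<.075)&(Y<.08)&(Y>-.18)&(X<.6)&w}
    for k,m in ms.items():
        m=cv2.morphologyEx(m.astype(np.uint8),cv2.MORPH_OPEN,np.ones((2,2)))
        nn,L,st,_=cv2.connectedComponentsWithStats(m)
        for i in range(1,nn):
            if st[i,4]<40: continue
            p=P[L==i];print(k,st[i,4],*rect(p),"z%",(np.percentile(p[:,2],[2,50,98])*1000).round(1),"med",(np.median(p,0)*1000).round(1))
            if k=="ramp" and len(p)>2000:
                A=np.c_[p[:,:2],np.ones(len(p))];r=np.linalg.lstsq(A,p[:,2],rcond=None)[0]
                print("  plane",r,"slope deg",np.degrees(np.arctan(np.hypot(*r[:2]))),"fall dir",np.degrees(np.arctan2(-r[1],-r[0])))
E
python3 m.py
```

```text
top bench z 0.0003265016840370283
tray 1547 [ 467.  -218.4] [443.3 178.5] -83.8 z% [ 1.8  8.6 36. ] med [ 481.8 -378.4    8.6]
tray 650 [ 466.  -234.5] [475.  173.4] -83.8 z% [ 1.6 10.2 37.2] med [ 487.9 -445.9   10.2]
tray 973 [ 464.4 -173.7] [355.9 178.9] -83.1 z% [ 1.5  8.6 36.2] med [ 470.9 -303.     8.6]
bin 4262 [453.4 198.7] [421.9 198.6] 87.3 z% [-0.7  5.4 50.9] med [459.6 353.9   5.4]
cap 200 [ 555.4 -118.9] [458.2  37.6] -33.6 z% [ 3.2 14.  19.6] med [ 730.1 -235.7   14. ]
green 855 [499.5  83.9] [331.5  90.6] 47.5 z% [ 5.2 17.9 51.9] med [574.7 170.7  17.9]
tubes 770 [ 438.6 -180.6] [368.6 110.3] -80.6 z% [ 9.3 33.  38.9] med [ 462.2 -331.7   33. ]
tubes 635 [ 437.8 -220.2] [443.9 106.7] -82.0 z% [ 9.1 39.7 45.9] med [ 463.2 -411.    39.7]
ramp 3823 [485.7 -49.5] [272.6 194.9] -8.5 z% [-0.3 51.3 70.4] med [544.  -64.3  51.3]
  plane [-0.43742406  0.09729884  0.29426674] slope deg 24.137857231070647 fall dir -12.5404770991263
scene bench z -0.0008821834870678114
tray 2642 [ 692.6 -354.3] [606.6 172.3] 3.6 z% [-0.8  7.1 32.9] med [ 500.9 -373.8    7.1]
band 232 [500.2 -64. ] [121.1  25. ] 80.5 z% [54.3 58.  62.4] med [496.  -82.5  58. ]
bin 2182 [652.8  15.3] [1032.5  217.9] -61.0 z% [-0.8 14.7 49.7] med [467.1 360.8  14.7]
cap 182 [ 855.5 -310.5] [318.4  37.6] -33.8 z% [-0.6 12.7 16.5] med [ 738.2 -233.5   12.7]
green 560 [756.  -90.7] [753.7  97.7] -57.8 z% [-1.8 11.2 49.8] med [596.5 168.9  11.2]
tubes 486 [ 707.3 -344.4] [585.6  43.8] -3.4 z% [24.9 31.9 36.2] med [ 472.3 -331.6   31.9]
tubes 444 [ 708.7 -396.7] [579.7  29.5] 3.3 z% [27.8 38.4 42.7] med [ 471.8 -410.5   38.4]
ramp 2372 [ 731.2 -139.7] [690.  216.7] -24.9 z% [37.3 48.5 68.1] med [555.1 -62.8  48.5]
  plane [ 0.48127205 -0.25440907 -0.22395575] slope deg 28.562873832126108 fall dir 152.1382634740035
```

```bash
sed -i 's/"ramp":(s<60)&(v>120)&(Z>.02)&(Z<.075)&(Y<.08)&(Y>-.18)&(X<.6)&w/"ramp":(s<60)\&(v>110)\&(Z>.02)\&(Z<.075)\&(Y<.08)\&(Y>-.18)\&(X<.72)\&(X>.4)/; s/(X>.5)&(X<.6)}/(X>.6)}/; s/w=(X>.25)&(X<.75)/w=(X>.25)\&(X<.85)\&(c["range_z"]>0)/; s/(X>.5)&(X<.6),/(X>.5)\&(X<.72),/; s/p=P\[L==i\]/p=P[(L==i)\&(c["range_z"]>0)]/' m.py
sed -i 's/(X<.6),"band"/(X<.65),"band"/; s/m=cv2.morph/m=m\&(c["range_z"]>0);m=cv2.morph/' m.py
python3 m.py
```

```text
top bench z 0.0003265016840370283
tray 1547 [ 486.1 -393.8] [176.4  84.8] 4.2 z% [ 1.7  8.6 35.7] med [ 482.6 -378.5    8.6]
tray 650 [ 489.3 -449.3] [172.3  34.9] 2.4 z% [ 1.5 10.1 37. ] med [ 488.9 -445.9   10.1]
tray 973 [ 482.2 -321.8] [175.9  68.6] 3.3 z% [ 1.5  8.6 35.6] med [ 471.1 -303.1    8.6]
bin 4262 [460.7 351.4] [198.6 115.7] -2.9 z% [-0.7  5.3 50.6] med [459.9 354.    5.3]
cap 209 [ 731.6 -235.2] [37.2 36. ] -50.5 z% [ 3.4 13.9 19. ] med [ 730.8 -236.2   13.9]
green 855 [580.3 171.6] [74.3 65.4] 81.1 z% [ 5.2 17.6 51.7] med [574.7 170.7  17.6]
tubes 770 [ 464.1 -336.4] [107.4  42.2] 2.7 z% [ 9.2 33.  38.5] med [ 462.3 -331.9   33. ]
tubes 635 [ 466.5 -418.1] [106.2  40.6] 3.0 z% [ 9.1 39.7 45.8] med [ 463.3 -411.1   39.7]
ramp 6927 [582.8 -65.6] [250.8 194.4] -9.4 z% [ 1.6 43.3 68.6] med [587.2 -64.3  43.3]
  plane [-0.15093846  0.04319603  0.13433283] slope deg 8.92248025262486 fall dir -15.970223923983891
scene bench z -0.0008821834870678114
tray 2642 [ 485.  -367.2] [190.6 172.3] 3.5 z% [-0.8  7.1 32.9] med [ 500.7 -373.7    7.1]
band 232 [500.2 -64. ] [121.1  25. ] 80.5 z% [54.3 58.  62.4] med [496.  -82.5  58. ]
bin 2182 [462.8 368. ] [208.8 151.4] -2.4 z% [-0.8 14.4 49.4] med [466.7 361.4  14.4]
cap 213 [ 739.1 -232.8] [38.2 36.7] -38.3 z% [-2.7 12.3 16.3] med [ 740.8 -233.4   12.3]
green 560 [589.  181.4] [94.  67.2] 82.2 z% [-1.8 11.2 49.4] med [596.3 169.2  11.2]
tubes 486 [ 470.1 -329.8] [108.6  36.6] 3.6 z% [24.9 31.8 35.9] med [ 471.6 -331.5   31.8]
tubes 444 [ 472.2 -410.1] [105.8  29.5] 3.3 z% [27.8 38.4 42.6] med [ 471.2 -410.5   38.4]
stop 85 [681.5 -72.9] [41.1 11.7] 86.4 z% [27.2 69.6 73.9] med [681.6 -77.1  69.6]
ramp 4829 [569.4 -44.9] [270.4 211.4] -9.5 z% [18.4 40.  66.3] med [605.  -64.3  40. ]
  plane [-0.17437869  0.02014566  0.14645763] slope deg 9.956181124652439 fall dir -6.59006433895986
```

```bash
cat >> h.py <<'E'
def cast(c,uv,z):
    K=c["intrinsics"];T=c["T"];uv=np.asarray(uv,float).reshape(-1,2)
    d=np.c_[(uv-K[[0,1],2])/K[[0,1],[0,1]],np.ones(len(uv))]@T[:3,:3].T
    return T[:3,3]+d*((z-T[2,3])/d[:,2])[:,None]
def big(m):
    n,L,st,_=cv2.connectedComponentsWithStats(m.astype(np.uint8))
    return L==1+st[1:,4].argmax()
def crect(c,m,z):
    v,u=np.nonzero(m); return rect(cast(c,np.c_[u,v],z))
E
cat > m2.py <<'E'
from h import *
for n in("top","scene"):
    c=dict(np.load(n+"0.npz"));P=xyz(c);H=hsv(c);h,s,v=H[...,0],H[...,1],H[...,2];ok=c["range_z"]>0
    X,Y,Z=P[...,0],P[...,1],P[...,2]; blue=(h>100)&(h<125)&(s>140)&ok
    print(n)
    m=big(blue&(X>.4)&(X<.58)&(Y>-.19)&(Y<.06));print("band",m.sum(),crect(c,m,.058))
    m=big(ok&(v<70)&(X>.58)&(X<.75)&(abs(Y+.08)<.07));vv,uu=np.nonzero(m)
    print("stop",m.sum(),uu.min(),uu.max(),vv.min(),vv.max(),"z75",crect(c,m,.075),"z30",crect(c,m,.03))
    m=ok&(h>45)&(h<80)&(s>110)&(Y>.08)&(Y<.3)&(X>.45)&(X<.7)
    mm=m&(Z>.043)&(Z<.056);print("V top",mm.sum(),crect(c,big(mm),.051));mb=m&(Z<.016);print("base",crect(c,mb,.01))
    red=((h<8)|(h>172))&(s>120)&(Y>.2)&ok
    mm=red&(Z>.044);print("rim",mm.sum(),crect(c,mm,.05)); mm=red&(Z<.01)&(Z>.002);print("floor",crect(c,big(mm),.005))
    pl=ok&(s<50)&(v>120)&(X>.42)&(X<.72)&(Y<.05)&(Y>-.18)
    p=P[pl]
    for _ in range(6):
        A=np.c_[p[:,:2],np.ones(len(p))];r=np.linalg.lstsq(A,p[:,2],rcond=None)[0];q=P[pl];p=q[abs(np.c_[q[:,:2],np.ones(len(q))]@r-q[:,2])<.004]
    print("ramp",len(p),rect(p),r,np.degrees(np.arctan(np.hypot(*r[:2]))),np.degrees(np.arctan2(-r[1],-r[0])))
    for y0,hz in((-.33,.034),(-.41,.042)):
        t=ok&(s<60)&(v>90)&(abs(Y-y0)<.024)&(X>.38)&(X<.58)&(Z>hz-.007)&(Z<hz+.005);print("tube",t.sum(),rect(P[t]),crect(c,big(t),hz-.003))
    bm=blue&(Y<-.25)&(Z>.026)&(Z<.037);print("tray blocks",bm.sum(),crect(c,bm,.032))
E
python3 m2.py
```

```text
topTraceback (most recent call last):
  File "m2.py", line 6, in <module>
    m=big(blue&(X>.4)&(X<.58)&(Y>-.19)&(Y<.06));print("band",m.sum(),crect(c,m,.058))
  File "h.py", line 18, in big
    return L==1+st[1:,4].argmax()
                ~~~~~~~~~~~~~~~^^
ValueError: attempt to get argmax of an empty sequence
```

```bash
python3 - <<'E'
from h import *
c=dict(np.load("top0.npz"));print(c["img"][238,303],hsv(c)[238,303],xyz(c)[238,303],hsv(c)[165,316],xyz(c)[165,316])
E
sed -i 's/(s>140)&ok/(s>110)\&ok/' m2.py; python3 m2.py
```

```text
[ 70  93 140] [110 128 140] [ 0.50693336 -0.04889765  0.05562144] [ 6 21 62] [ 0.6695892  -0.07630379  0.06798947]
top
band 1236 (array([506.8, -48.7]), array([161. ,  37.6]), 80.6)
stop 129 310 321 159 171 z75 (array([668. , -74.6]), array([27.9, 23.4]), -10.9) z30 (array([680.1, -77.2]), array([28.9, 24.3]), -10.9)
V top 195 (array([585.4, 192.8]), array([39.9, 16.3]), -8.6)
base (array([582.3, 174. ]), array([75.8, 66.4]), 81.8)
rim 661 (array([582.9, 364.6]), array([457.6, 139.4]), 8.5)
floor (array([463.5, 354.7]), array([190.8,  86.9]), -2.7)
ramp 5611 (array([580.1, -61.5]), array([244. , 184.4]), -9.3) [-0.1684767   0.02796766  0.14381499] 9.691602033755482 -9.425328650749252
tube 987 (array([ 486.9, -330.7]), array([150.5,  36.3]), 3.4) (array([ 486.9, -329.8]), array([150.7,  36.4]), 3.4)
tube 772 (array([ 489.2, -409.8]), array([149.2,  28.7]), 2.6) (array([ 489.3, -409.6]), array([149.7,  28. ]), 3.3)
tray blocks 1211 (array([ 487.3, -369.5]), array([177.3, 169.8]), 3.4)
scene
band 815 (array([508.4, -46.4]), array([163.5,  44.7]), 80.4)
stop 103 279 291 241 253 z75 (array([683.8, -82.4]), array([35.1, 21.6]), 79.6) z30 (array([668.5, -67.7]), array([36.8, 22.6]), 79.6)
V top 87 (array([589.4, 192.8]), array([37.2, 19.7]), 6.4)
base (array([587.2, 177.9]), array([88.6, 68.8]), 81.4)
rim 307 (array([465.4, 344.1]), array([201.3, 109. ]), -2.9)
floor (array([451.2, 366. ]), array([172.7,  71.2]), -2.8)
ramp 4134 (array([580.7, -58.9]), array([242.8, 182.5]), -9.7) [-0.17047134  0.03141753  0.14435677] 9.83406041779338 -10.442323210717912
tube 671 (array([ 483.1, -330.7]), array([161.1,  36.3]), 1.8) (array([ 487.9, -330.5]), array([152. ,  33.8]), 3.6)
tube 531 (array([ 490.7, -411. ]), array([151.1,  26.7]), 4.2) (array([ 491. , -410.2]), array([152.4,  26. ]), 3.3)
tray blocks 909 (array([ 491.3, -370.1]), array([179.2, 167.6]), 3.3)
```

Measurements agree between the two views and with the given sizes:

| Item | Centre (mm) | Yaw |
|---|---|---|
| Ramp | (580, -60) | -9.6° |
| Round-looking tube (top z 42) | (490, -410) | 3.4° |
| Flat-looking tube (top z 34) | (487, -330) | 3.4° |

Next I move over the round tube, with the tool y axis at -86.6°.

Request:
servo_tool --rows '[[[0, 0, -1, 0.12, -0.225, 0, 0.69], [0, 0, -1, 0.12, -0.225, 0, 0.69], [0, 0, -1, 0.12, -0.225, 0, 0.69], [0, 0, -1, 0.12, -0.225, 0, 0.69], [0, 0, -1, 0.12, -0.225, 0, 0.69]]]' --squeeze 25

```text
t: 0.52
tcp_pos: [0.3236, 0.4361, 0.2361]
tool_rot: [-1.234, -2.889, 0.001]
ft_force: [0.8, 0.5, -0.3]
grip_width: 0.0635
grasp_force: 0.0
```

Request:
servo_tool --rows '[[[0, 0, -1, 0.12, -0.225, 0, 0.69], [0, 0, -1, 0.12, -0.225, 0, 0.69], [0, 0, -1, 0.12, -0.225, 0, 0.69], [0, 0, -1, 0.12, -0.225, 0, 0.69], [0, 0, -1, 0.12, -0.225, 0, 0.69]]]'

```text
t: 0.93
tcp_pos: [0.4135, 0.2673, 0.2363]
tool_rot: [-1.83, -2.553, 0.0]
ft_force: [1.4, 0.2, -0.4]
grip_width: 0.0602
grasp_force: 0.0
```

Request:
servo_tool --rows '[[[0, 0, -1, 0.12, -0.225, 0, 0.69], [0, 0, -1, 0.12, -0.225, 0, 0.69], [0, 0, -1, 0.12, -0.225, 0, 0.69], [0, 0, -1, 0.12, -0.225, 0, 0.69], [0, 0, -1, 0.12, -0.225, 0, 0.69]]]'

```text
t: 1.35
tcp_pos: [0.5034, 0.0987, 0.2364]
tool_rot: [-2.339, -2.097, -0.0]
ft_force: [0.4, 1.3, 0.7]
grip_width: 0.0601
grasp_force: 0.0
```

```bash
cat > g.py <<'E'
import sys,numpy as np
from plant import bot
from scipy.spatial.transform import Rotation as R
s=bot.sense();r=R.from_rotvec(s["tool_rot"]).as_matrix();p=s["tcp_pos"]
yaw=np.degrees(np.arctan2(r[1,1],r[0,1]))
print("t",round(s["t"],2),"p",(p*1000).round(1),"toolY yaw",yaw.round(2),"z",r[:,2].round(3),"w",(s["grip_width"]*1000).round(1),"gf",round(float(s["grasp_force"]),1),"ft",s["ft_force"].round(1),"q",s["joint_positions"].round(2))
if len(sys.argv)>4:
    g=np.array(sys.argv[1:5],float);d=g[:3]-p*1000
    print("shift shares total",(d/150).round(3),"turn z shares",round(((g[3]-yaw+180)%360-180)/5,2), "level turn", (np.cross(r[:,2],[0,0,-1])/np.radians(5)).round(2))
E
python3 g.py 490 -410 120 -86.6
```

```text
Traceback (most recent call last):
  File "g.py", line 6, in <module>
    print("t",round(s["t"],2),"p",(p*1000).round(1),"toolY yaw",yaw.round(2),"z",r[:,2].round(3),"w",(s["grip_width"]*1000).round(1),"gf",round(float(s["grasp_force"]),1),"ft",s["ft_force"].round(1),"q",s["joint_positions"].round(2))
                                                                                                     ^^^^^^^^^^^^^^^^^^^^^^^^^^^^
AttributeError: 'float' object has no attribute 'round'
```

Request:
servo_tool --rows '[[[0, 0, -1, -0.006, -0.242, -0.055, 0.69], [0, 0, -1, -0.006, -0.242, -0.055, 0.69], [0, 0, -1, -0.006, -0.242, -0.055, 0.69], [0, 0, -1, -0.006, -0.242, -0.055, 0.69], [0, 0, -1, -0.006, -0.242, -0.055, 0.69]]]'

```text
t: 1.77
tcp_pos: [0.498, -0.0826, 0.1948]
tool_rot: [-2.737, -1.541, -0.0]
ft_force: [0.2, 0.4, -0.0]
grip_width: 0.0602
grasp_force: 0.0
```

Request:
servo_tool --rows '[[[0, 0, -1, -0.006, -0.242, -0.055, 0.69], [0, 0, -1, -0.006, -0.242, -0.055, 0.69], [0, 0, -1, -0.006, -0.242, -0.055, 0.69], [0, 0, -1, -0.006, -0.242, -0.055, 0.69], [0, 0, -1, -0.006, -0.242, -0.055, 0.69]]]'

```text
t: 2.18
tcp_pos: [0.4937, -0.2639, 0.1536]
tool_rot: [-3.006, -0.912, -0.0]
ft_force: [0.8, -0.5, -0.3]
grip_width: 0.0602
grasp_force: 0.0
```

Request:
servo_tool --rows '[[[0, 0, -1, -0.006, -0.242, -0.055, 0.69], [0, 0, -1, -0.006, -0.242, -0.055, 0.69], [0, 0, -1, -0.006, -0.242, -0.055, 0.69], [0, 0, -1, -0.006, -0.242, -0.055, 0.69], [0, 0, -1, 0, 0, 0, 0.69]]]'

```text
t: 2.6
tcp_pos: [0.4855, -0.4158, 0.1191]
tool_rot: [3.128, 0.224, -0.009]
ft_force: [-0.9, 0.6, -0.1]
grip_width: 0.0601
grasp_force: 0.0
```

Request:
servo_tool --rows '[[[0, 0, -1, 0, 0, 0, 0.69], [0, 0, 0, 0, 0, 0, 0.69]]]'

```text
t: 2.77
tcp_pos: [0.4896, -0.4084, 0.12]
tool_rot: [-3.14, -0.103, 0.003]
ft_force: [-0.3, 0.6, -0.2]
grip_width: 0.06
grasp_force: 0.0
```

```bash
sed -i 's/(s\["grip_width"\]\*1000).round(1)/round(float(s["grip_width"])*1000,1)/' g.py; python3 g.py 490 -410 25 -86.6
```

```text
t 2.77 p [ 489.6 -408.4  120. ] toolY yaw -86.24 z [-0.002 -0.    -1.   ] w 60.0 gf 0.0 ft [-0.3  0.6 -0.2] q [-0.02  0.5   0.88  1.65 -0.4   1.19 -0.55]
shift shares total [ 0.003 -0.011 -0.633] turn z shares -0.07 level turn [ 0.   -0.03  0.  ]
```

Request:
servo_tool --rows '[[[0, 0, 0, 0, -0.01, -0.2, 0.69], [0, 0, 0, 0, 0, -0.2, 0.69], [0, 0, 0, 0, 0, -0.15, 0.69], [0, 0, 0, 0, 0, -0.08, 0.69], [0, 0, 0, 0, 0, 0, 0.69]]]'

```text
t: 3.18
tcp_pos: [0.4893, -0.4069, 0.0236]
tool_rot: [-3.136, -0.113, 0.007]
ft_force: [-0.4, 0.6, 0.2]
grip_width: 0.0601
grasp_force: 0.0
```

Request:
servo_tool --rows '[[[0, 0, 0, 0, 0, 0, 0.2], [0, 0, 0, 0, 0, 0, 0.2], [0, 0, 0, 0, 0, 0, 0.2], [0, 0, 0, 0, 0, 0, 0.2], [0, 0, 0, 0, 0, 0, 0.2]]]'

```text
t: 3.6
tcp_pos: [0.4911, -0.4096, 0.0277]
tool_rot: [3.139, 0.11, 0.002]
ft_force: [-0.4, -0.7, -0.7]
grip_width: 0.0343
grasp_force: 0.0
```

```bash
python3 g.py 507.5 -48.2 160 -9.6
```

```text
t 3.6 p [ 491.1 -409.6   27.7] toolY yaw -86.0 z [ 0.002 -0.001 -1.   ] w 34.3 gf 0.0 ft [-0.4 -0.7 -0.7] q [ 0.04  0.6   0.81  1.71 -0.49  1.04 -0.49]
shift shares total [0.109 2.409 0.882] turn z shares 15.28 level turn [0.01 0.02 0.  ]
```

Request:
servo_tool --rows '[[[0, 0, 0, 0, 0, 0, 0.1], [0, 0, 0, 0, 0, 0, 0.1], [0, 0, 0, 0, 0, 0, 0.1], [0, 0, 0, 0, 0, 0.02, 0.1]]]'

```text
t: 3.93
tcp_pos: [0.4903, -0.4089, 0.0293]
tool_rot: [-3.139, -0.109, 0.001]
ft_force: [0.2, -0.6, -2.0]
grip_width: 0.0313
grasp_force: 25.0
```

```bash
python3 g.py 507.5 -48.2 160 -9.6
```

```text
t 3.93 p [ 490.3 -408.9   29.3] toolY yaw -86.01 z [-0.001  0.    -1.   ] w 31.3 gf 25.0 ft [ 0.2 -0.6 -2. ] q [ 0.04  0.6   0.81  1.71 -0.49  1.05 -0.49]
shift shares total [0.114 2.405 0.871] turn z shares 15.28 level turn [-0.   -0.01 -0.  ]
```

Request:
servo_tool --rows '[[[0, 0, 0, 0, 0, 0.1, 0.1], [0, 0, 0, 0, 0, 0.25, 0.1], [0, 0, 0, 0, 0, 0.25, 0.1], [0, 0, 1, 0, 0, 0.25, 0.1], [0, 0, 1, 0.01, 0.2, 0, 0.1]]]'

```text
t: 4.35
tcp_pos: [0.492, -0.3891, 0.1664]
tool_rot: [3.104, 0.373, 0.012]
ft_force: [0.3, -2.5, 0.4]
grip_width: 0.0314
grasp_force: 25.0
```

Request:
servo_tool --rows '[[[0, 0, 1, 0.01, 0.2, 0, 0.1], [0, 0, 1, 0.01, 0.2, 0, 0.1], [0, 0, 1, 0.01, 0.2, 0, 0.1], [0, 0, 1, 0.01, 0.2, 0, 0.1], [0, 0, 1, 0.01, 0.2, 0, 0.1]]]'

```text
t: 4.77
tcp_pos: [0.499, -0.228, 0.1577]
tool_rot: [2.96, 1.054, 0.0]
ft_force: [1.4, -0.1, -1.4]
grip_width: 0.0314
grasp_force: 25.0
```

Request:
servo_tool --rows '[[[0, 0, 1, 0.01, 0.2, 0, 0.1], [0, 0, 1, 0.01, 0.2, 0, 0.1], [0, 0, 1, 0.01, 0.2, 0, 0.1], [0, 0, 1, 0.01, 0.2, 0, 0.1], [0, 0, 1, 0.01, 0.2, 0, 0.1]]]'

```text
t: 5.18
tcp_pos: [0.5066, -0.0782, 0.1577]
tool_rot: [2.661, 1.669, 0.001]
ft_force: [0.5, -0.4, -2.0]
grip_width: 0.0313
grasp_force: 25.0
```

Request:
servo_tool --rows '[[[0, 0, 1, 0, 0.2, 0, 0.1], [0, 0, 1, 0, 0, 0, 0.1], [0, 0, 1, 0, 0, 0, 0.1], [0, 0, 0.3, 0, 0, 0, 0.1], [0, 0, 0, 0, 0, 0, 0.1]]]'

```text
t: 5.6
tcp_pos: [0.5068, -0.0495, 0.1575]
tool_rot: [2.398, 2.03, -0.0]
ft_force: [0.2, -0.7, -1.6]
grip_width: 0.0313
grasp_force: 25.0
```

Request:
servo_tool --rows '[[[0.16, 0.98, 0, 0, 0, 0, 0.1], [0.16, 0.98, 0, 0, 0, 0, 0.1], [0, 0, 0, 0, 0, -0.2, 0.1], [0, 0, 0, 0, 0, 0, 0.1], [0, 0, 0, 0, 0, 0, 0.1]]]'

```text
t: 6.02
tcp_pos: [0.5057, -0.0497, 0.1262]
tool_rot: [-2.294, -1.938, 0.175]
ft_force: [0.7, 0.0, -1.1]
grip_width: 0.0312
grasp_force: 25.0
```

```bash
python3 g.py 509 -48.4 78 -9.6
```

```text
t 6.02 p [505.7 -49.7 126.2] toolY yaw -9.63 z [-0.174  0.027 -0.984] w 31.2 gf 25.0 ft [ 0.7  0.  -1.1] q [-0.47  0.27  0.61  1.81 -0.16  1.29  0.03]
shift shares total [ 0.022  0.009 -0.321] turn z shares 0.01 level turn [-0.31 -1.99 -0.  ]
```

Request:
servo_tool --rows '[[[0, 0, 0, 0.022, 0.009, -0.14, 0.1], [0, 0, 0, 0, 0, -0.1, 0.1], [0, 0, 0, 0, 0, -0.05, 0.1], [0, 0, 0, 0, 0, -0.02, 0.1], [0, 0, 0, 0, 0, 0, 0.1]]]'

```text
t: 6.43
tcp_pos: [0.5102, -0.0479, 0.0811]
tool_rot: [-2.294, -1.941, 0.169]
ft_force: [0.1, -0.5, -1.4]
grip_width: 0.0311
grasp_force: 25.0
```

```bash
python3 g.py 509 -48.4 78 -9.6; python3 - <<'E'
from plant import bot
import cv2
c=bot.camera("scene");cv2.imwrite("pics/s1.png",cv2.resize(c["img"][140:300,180:350,::-1],None,fx=3,fy=3))
E
```

```text
t 6.43 p [510.2 -47.9  81.1] toolY yaw -9.54 z [-0.17   0.028 -0.985] w 31.1 gf 25.0 ft [ 0.1 -0.5 -1.4] q [-0.45  0.33  0.6   1.84 -0.2   1.2   0.06]
shift shares total [-0.008 -0.003 -0.021] turn z shares -0.01 level turn [-0.32 -1.95 -0.  ]
```

View pics/s1.png

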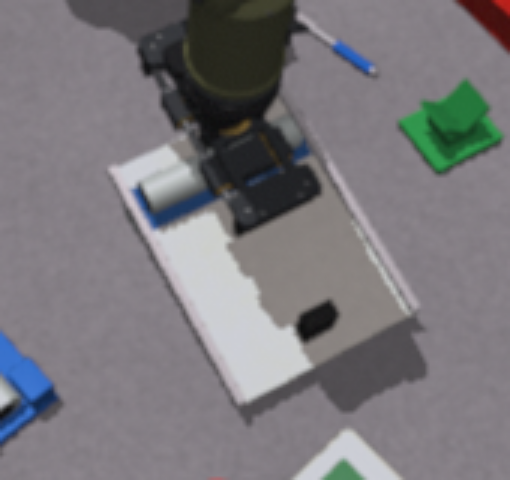

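The tube is held crosswise over the blue band (crop, around (220,180)), between the rails. I'll lower the last few millimetres, open and lift along the ramp normal.

Request:
servo_tool --rows '[[[0, 0, 0, 0, 0, -0.014, 0.1], [0, 0, 0, 0, 0, 0, 0.1], [0, 0, 0, 0, 0, 0, 0.1]]]'

```text
t: 6.73
tcp_pos: [0.5107, -0.0478, 0.0791]
tool_rot: [-2.294, -1.942, 0.168]
ft_force: [0.0, -0.3, -2.0]
grip_width: 0.0314
grasp_force: 25.0
```

Request:
servo_tool --rows '[[[0, 0, 0, 0, 0, 0, 0.55], [0, 0, 0, 0, 0, 0, 0.55], [0, 0, 0, 0.03, -0.005, 0.17, 0.55], [0, 0, 0, 0.04, -0.006, 0.25, 0.55], [0, 0, 0, 0, 0, 0, 0.55]]]'

```text
t: 7.15
tcp_pos: [0.5254, -0.0503, 0.1476]
tool_rot: [-2.3, -1.946, 0.158]
ft_force: [1.9, 0.3, 0.7]
grip_width: 0.0469
grasp_force: 0.0
```

Request:
servo_tool --rows '[[[0, 0, 0, 0, 0, 0.2, 0.69], [0, 0, 0, 0, 0, 0, 0.69], [0, 0, 0, 0, 0, 0, 0.69], [0, 0, 0, 0, 0, 0, 0.69], [0, 0, 0, 0, 0, 0, 0.69]]]'

```text
t: 7.57
tcp_pos: [0.5203, -0.0494, 0.1707]
tool_rot: [-2.293, -1.941, 0.171]
ft_force: [0.5, -0.7, -0.8]
grip_width: 0.0591
grasp_force: 0.0
```

Request:
servo_tool --rows '[[[0, 0, 0, 0, 0, 0, 0.69], [0, 0, 0, 0, 0, 0, 0.69], [0, 0, 0, 0, 0, 0, 0.69], [0, 0, 0, 0, 0, 0, 0.69], [0, 0, 0, 0, 0, 0, 0.69]]]'

```text
t: 7.98
tcp_pos: [0.5208, -0.0495, 0.1713]
tool_rot: [-2.294, -1.941, 0.17]
ft_force: [0.1, -0.9, -0.3]
grip_width: 0.0599
grasp_force: 0.0
```

```bash
cat > tube.py <<'E'
from h import *
from plant import bot
import sys
for n in("top","scene"):
    c=bot.camera(n);cv2.imwrite(f"pics/{sys.argv[1]}_{n}.png",c["img"][...,::-1])
    P=xyz(c);ok=c["range_z"]>0;a=np.radians(-9.6);X=P[...,0]-.5805;Y=P[...,1]+.0605
    x=X*np.cos(a)+Y*np.sin(a);y=-X*np.sin(a)+Y*np.cos(a);hh=P[...,2]-(.045-.176*x)
    m=ok&(hh>float(sys.argv[2]))&(hh<float(sys.argv[3]))&(abs(x)<.11)&(abs(y)<.08)&((abs(y)>.02)|(x<.05))
    p=P[m];k=np.c_[x[m],y[m],hh[m]]
    print(n,m.sum(),"ramp frame",rect(k),"world",rect(p),"hmax",np.percentile(k[:,2],[50,95]).round(4) if len(k) else 0)
E
python3 tube.py r1 .018 .045; python3 g.py
```

```text
top 22 ramp frame (array([64.9, 67.1]), array([29.6,  3.6]), 3.3) world (array([655.7,  -5.2]), array([29.6,  3.6]), -6.3) hmax [0.0282 0.0328]
scene 488 ramp frame (array([71.6, -5.4]), array([150.3,  31.5]), -85.2) world (array([650.2, -77.8]), array([150.3,  31.5]), 85.2) hmax [0.0284 0.0331]
t 8.08 p [520.8 -49.5 171.4] toolY yaw -9.52 z [-0.17   0.028 -0.985] w 59.9 gf 0.0 ft [-0.2 -0.6  0.4] q [-0.47  0.25  0.62  1.73 -0.15  1.38  0.02]
```

```bash
python3 - <<'E'
import cv2
i=cv2.imread("pics/r1_scene.png");cv2.imwrite("pics/r1c.png",cv2.resize(i[150:290,190:350],None,fx=3,fy=3))
E
```

```text
(no output)
```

View pics/r1c.png

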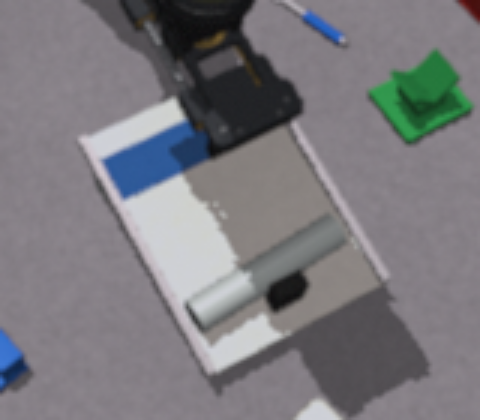

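The tube rolled and lies against the stop, running from crop (200,310) to (335,230) and slightly skewed, so this is the round one. I'll grasp it 50 mm towards its +y end.

Request:
servo_tool --rows '[[[0, 0, 0.2, 0.19, 0.027, -0.079, 0.69], [0, 0, 0.2, 0.19, 0.027, -0.079, 0.69], [0, 0, 0.2, 0.19, 0.027, -0.079, 0.69], [0, 0, 0.2, 0.19, 0.027, -0.079, 0.69], [0, 0, 0, 0.19, 0.027, -0.079, 0.69]]]' --squeeze 45

```text
t: 8.5
tcp_pos: [0.6646, -0.0284, 0.1113]
tool_rot: [-2.225, -2.024, 0.176]
ft_force: [0.7, -0.4, 1.0]
grip_width: 0.0603
grasp_force: 0.0
```

Request:
servo_tool --rows '[[[0, 0, 0, 0, 0, 0, 0.69], [0, 0, 0, 0, 0, 0, 0.69]]]'

```text
t: 8.67
tcp_pos: [0.6631, -0.0288, 0.1098]
tool_rot: [-2.225, -2.023, 0.182]
ft_force: [-0.8, -0.3, -0.6]
grip_width: 0.0599
grasp_force: 0.0
```

```bash
python3 g.py 653 -27.6 53 -5.6; python3 tube.py r2 .018 .045
```

```text
t 8.67 p [663.1 -28.8 109.8] toolY yaw -5.47 z [-0.175  0.014 -0.984] w 59.9 gf 0.0 ft [-0.8 -0.3 -0.6] q [-0.37  0.61  0.56  1.4  -0.3   1.39  0.12]
shift shares total [-0.068  0.008 -0.379] turn z shares -0.03 level turn [-0.17 -2.01 -0.  ]
top 352 ramp frame (array([ 73. , -49.8]), array([60.5, 31.7]), -86.5) world (array([ 644.2, -121.7]), array([60.5, 31.7]), 83.9) hmax [0.0295 0.0345]
scene 413 ramp frame (array([71.7, -8. ]), array([145. ,  31.2]), -85.6) world (array([649.9, -80.3]), array([145. ,  31.2]), 84.8) hmax [0.0288 0.0332]
```

Request:
servo_tool --rows '[[[0, 0, 0, -0.025, 0.004, -0.14, 0.69], [0, 0, 0, -0.025, 0.004, -0.14, 0.69], [0, 0, 0, -0.018, 0, -0.1, 0.69], [0, 0, 0, 0, 0, 0, 0.69], [0, 0, 0, 0, 0, 0, 0.1]]]'

```text
t: 9.18
tcp_pos: [0.6524, -0.0282, 0.0563]
tool_rot: [-2.228, -2.022, 0.176]
ft_force: [0.6, -0.9, 0.1]
grip_width: 0.0573
grasp_force: 0.0
```

Request:
servo_tool --rows '[[[0, 0, 0, 0, 0, 0, 0.1], [0, 0, 0, 0, 0, 0, 0.1], [0, 0, 0, 0, 0, 0, 0.1], [0, 0, 0, 0, 0, 0, 0.1], [0, 0, 0, 0, 0, 0, 0.1]]]'

```text
t: 9.6
tcp_pos: [0.6536, -0.0281, 0.0561]
tool_rot: [-2.228, -2.023, 0.175]
ft_force: [-0.0, 0.4, 2.8]
grip_width: 0.0307
grasp_force: 45.0
```

Request:
servo_tool --rows '[[[0, 0, 0, 0, 0, 0, 0.1], [0, 0, 0, 0, 0, 0, 0.1], [0, 0, 0, 0, 0, 0, 0.1]]]'

```text
t: 9.85
tcp_pos: [0.6536, -0.028, 0.0561]
tool_rot: [-2.228, -2.023, 0.175]
ft_force: [-0.4, 0.1, 5.3]
grip_width: 0.031
grasp_force: 45.0
```

```bash
python3 g.py; python3 - <<'E'
from h import *
# rest: V geometry from the first pictures
for n in("top","scene"):
    c=dict(np.load(n+"0.npz"));P=xyz(c);H=hsv(c);h,s=H[...,0],H[...,1];ok=c["range_z"]>0
    a=np.radians(-8.4);X=P[...,0]-.584;Y=P[...,1]-.175;x=X*np.cos(a)+Y*np.sin(a);y=-X*np.sin(a)+Y*np.cos(a);Z=P[...,2]
    g=ok&(h>45)&(h<80)&(s>110)&(abs(x)<.06)&(abs(y)<.06)
    t=g&(Z>.045);b=g&(Z<.014)&(Z>.004)
    print(n,"top edge x",(np.percentile(x[t],[3,50,97])*1000).round(1),"y hist",np.histogram(y[t]*1000,bins=range(-40,45,5)))
    print(" base x",(np.percentile(x[b],[1,99])*1000).round(1),"y",(np.percentile(y[b],[1,99])*1000).round(1))
    tr=g&(Z>.02)&(Z<.05)&(abs(x)<.017)
    for z0 in range(18,52,4):
        k=tr&(abs(Z-z0/1000)<.002)
        if k.sum()>4: print("  z",z0,np.sort((y[k]*1000).round(0))[::max(1,k.sum()//10)])
E
```

```text
t 9.85 p [653.6 -28.   56.1] toolY yaw -5.51 z [-0.171  0.016 -0.985] w 31.0 gf 45.0 ft [-0.4  0.1  5.3] q [-0.37  0.64  0.54  1.48 -0.32  1.29  0.13]
top top edge x [-19.7  -0.9  18.4] y hist (array([ 0,  0, 40, 32, 12,  0,  0,  0,  0,  0,  3, 30, 39, 11,  0,  0]), array([-40, -35, -30, -25, -20, -15, -10,  -5,   0,   5,  10,  15,  20,
        25,  30,  35,  40]))
 base x [-34.2  31.2] y [-38.7  36.3]
  z 26 [-5. -4. -3. -2. -1. -1. -1.  1.  1.  2.  5.]
  z 30 [-9. -5. -4. -3. -1.  1.  2.  3.  4.  6.  8.]
  z 34 [-12. -10.  -8.  -8.  -7.  -5.   1.   4.   5.   6.   7.   9.  11.]
  z 38 [-17. -14. -12. -11.  -9.   4.   7.   9.  10.  10.  12.  14.]
  z 42 [-22. -18. -16. -15.  10.  12.  13.  14.  15.  16.  18.]
  z 46 [-29. -28. -26. -21. -20. -17.  15.  17.  19.  20.  24.]
  z 50 [-29. -27. -26. -24. -23. -22.  17.  20.  22.  23.  24.]
scene top edge x [-17.    3.3  19.5] y hist (array([ 0,  0, 18, 12,  3,  0,  0,  0,  0,  0,  0,  9, 20,  4,  0,  0]), array([-40, -35, -30, -25, -20, -15, -10,  -5,   0,   5,  10,  15,  20,
        25,  30,  35,  40]))
 base x [-33.1  35.2] y [-40.   37.7]
  z 22 [-18. -18. -17. -17. -11.   2.]
  z 26 [-17. -16. -15.  -2.  -1.  -0.  -0.   1.   1.   2.   4.   4.]
  z 30 [-7. -6. -3. -2.  1.  1.  3.  5.  5.  6.  8.]
  z 34 [-9. -8. -7.  2.  3.  4.  6.  6.  6.  7.  7.  8.  8.  9.  9. 10. 13. 13.
 14.]
  z 38 [-14. -14. -13. -12. -11.   7.   7.   9.   9.  11.  11.  12.  13.  14.
  18.]
  z 42 [-27. -19. -16.  10.  13.  13.  14.  15.  16.  17.  17.  18.  19.  21.
  23.]
  z 46 [-30. -28. -25. -23. -20. -18.  17.  18.  21.  23.  25.]
  z 50 [-27. -26. -24. -23. -23. -21.  19.  19.  21.  23.  24.  25.  25.  26.]
```

Request:
servo_tool --rows '[[[0, 0, 0, 0, 0, 0.15, 0.1], [0, 0, 0, 0, 0, 0.25, 0.1], [0, 0, 0, 0, 0, 0.22, 0.1], [-0.09, -1, 0, 0, 0, 0, 0.1], [-0.08, -1, 0, 0, 0, 0, 0.1]]]'

```text
t: 10.27
tcp_pos: [0.6558, -0.0287, 0.1502]
tool_rot: [2.321, 2.107, 0.011]
ft_force: [-0.5, -0.4, -2.4]
grip_width: 0.0311
grasp_force: 45.0
```

Request:
servo_tool --rows '[[[0, 0, 1, -0.057, 0.1, 0, 0.1], [0, 0, 1, -0.057, 0.1, 0, 0.1], [0, 0, 1, -0.057, 0.1, 0, 0.1], [0, 0, 1, -0.057, 0.1, 0, 0.1], [0, 0, 1, -0.057, 0.1, 0, 0.1]]]'

```text
t: 10.68
tcp_pos: [0.6092, 0.0477, 0.1474]
tool_rot: [-1.807, -2.569, -0.002]
ft_force: [-0.6, 0.1, -0.4]
grip_width: 0.0312
grasp_force: 45.0
```

Request:
servo_tool --rows '[[[0, 0, 1, -0.057, 0.1, 0, 0.1], [0, 0, 1, -0.057, 0.1, 0, 0.1], [0, 0, 1, -0.057, 0.1, 0, 0.1], [0, 0, 1, -0.057, 0.1, 0, 0.1], [0, 0, 1, -0.057, 0.1, 0, 0.1]]]'

```text
t: 11.1
tcp_pos: [0.5666, 0.1225, 0.1474]
tool_rot: [-1.208, -2.898, -0.002]
ft_force: [0.7, 0.2, -1.1]
grip_width: 0.0305
grasp_force: 45.0
```

Request:
servo_tool --rows '[[[0, 0, 1, -0.057, 0.1, 0, 0.1], [0, 0, 1, -0.057, 0.1, 0, 0.1], [0, 0, 1, -0.057, 0.1, 0, 0.1], [0, 0, 1, -0.057, 0.1, 0, 0.1], [0, 0, 1, 0, 0, 0, 0.1]]]'

```text
t: 11.52
tcp_pos: [0.5307, 0.1862, 0.1472]
tool_rot: [-0.544, -3.09, -0.005]
ft_force: [0.1, 0.5, -1.5]
grip_width: 0.0311
grasp_force: 45.0
```

Request:
servo_tool --rows '[[[0, 0, 1, 0, 0, 0, 0.1], [0, 0, 1, 0, 0, 0, 0.1], [0, 0, 0.4, 0, 0, 0, 0.1], [0, 0, 0, 0, 0, 0, 0.1], [0, 0, 0, 0, 0, 0, 0.1]]]'

```text
t: 11.93
tcp_pos: [0.533, 0.1817, 0.1476]
tool_rot: [-0.235, -3.131, -0.002]
ft_force: [0.8, -0.4, -1.3]
grip_width: 0.031
grasp_force: 45.0
```

```bash
python3 g.py 533 181.4 130 81.6; python3 - <<'E'
from h import *
from plant import bot
for n in("top","scene"):
    c=bot.camera(n);cv2.imwrite(f"pics/v1_{n}.png",c["img"][...,::-1]);P=xyz(c);H=hsv(c);Z=P[...,2]
    m=(c["range_z"]>0)&(H[...,1]<60)&(H[...,2]>80)&(Z>.10)&(Z<.19)&(abs(P[...,0]-.6)<.12)&(abs(P[...,1]-.17)<.06)
    k=P[m];print(n,m.sum(),rect(k),"z",np.percentile(Z[m],[5,50,95]).round(3))
    v,u=np.nonzero(m);
    if len(k): print(" slope dz/dx",np.polyfit(k[:,0],k[:,2],1).round(3)); print(u.min(),u.max(),v.min(),v.max())
E
```

```text
t 11.93 p [533.  181.7 147.6] toolY yaw 81.41 z [-0.002  0.002 -1.   ] w 31.0 gf 45.0 ft [ 0.8 -0.4 -1.3] q [-0.63  0.2   0.29  1.79 -0.06  1.16  1.1 ]
shift shares total [-0.    -0.002 -0.117] turn z shares 0.04 level turn [-0.02 -0.02 -0.  ]
top 408 (array([625.6, 165.3]), array([61. , 31.9]), -8.0) z [0.142 0.152 0.156]
 slope dz/dx [-0.025  0.166]
193 212 160 187
scene 450 (array([589.9, 167. ]), array([132.3,  42.5]), -8.6) z [0.136 0.151 0.156]
 slope dz/dx [0.003 0.148]
315 354 139 179
```

Request:
servo_tool --rows '[[[0, 0, 0, 0, 0, -0.2, 0.1], [0, 0, 0, 0, 0, -0.2, 0.1], [0, 0, 0, 0, 0, -0.1, 0.1], [0, 0, 0, 0, 0, -0.06, 0.1], [0, 0, 0, 0, 0, 0, 0.1]]]'

```text
t: 12.45
tcp_pos: [0.5321, 0.1815, 0.0622]
tool_rot: [-0.233, -3.129, -0.0]
ft_force: [-1.3, 0.3, -1.0]
grip_width: 0.031
grasp_force: 45.0
```

Request:
servo_tool --rows '[[[0, 0, 0, 0, 0, -0.01, 0.1], [0, 0, 0, 0, 0, 0, 0.1], [0, 0, 0, 0, 0, 0, 0.1]]]'

```text
t: 12.7
tcp_pos: [0.5345, 0.1823, 0.0641]
tool_rot: [0.233, 3.132, 0.005]
ft_force: [0.8, 0.9, -2.1]
grip_width: 0.0312
grasp_force: 45.0
```

```bash
python3 g.py 533 181.4 57 81.6; python3 - <<'E'
from h import *
from plant import bot
for n in("top","scene"):
    c=bot.camera(n);P=xyz(c);H=hsv(c);Z=P[...,2]
    m=(c["range_z"]>0)&(H[...,1]<60)&(H[...,2]>80)&(Z>.045)&(Z<.1)&(abs(P[...,0]-.6)<.12)&(abs(P[...,1]-.17)<.04)
    print(n,m.sum(),rect(P[m]),"z",np.percentile(Z[m],[5,50,95]).round(4))
    if n=="scene": cv2.imwrite("pics/v2.png",cv2.resize(c["img"][120:240,260:400,::-1],None,fx=3,fy=3))
E
```

```text
t 12.7 p [534.5 182.3  64.1] toolY yaw 81.48 z [ 0.001  0.003 -1.   ] w 31.2 gf 45.0 ft [ 0.8  0.9 -2.1] q [-0.62  0.29  0.28  1.87 -0.1   0.99  1.13]
shift shares total [-0.01  -0.006 -0.048] turn z shares 0.02 level turn [-0.04  0.01  0.  ]
top 372 (array([625.9, 166.1]), array([64.1, 31.6]), -7.8) z [0.0585 0.0681 0.0732]
scene 371 (array([591.8, 175.5]), array([133.3,  50. ]), -2.1) z [0.0574 0.0682 0.0723]
```

View pics/v2.png

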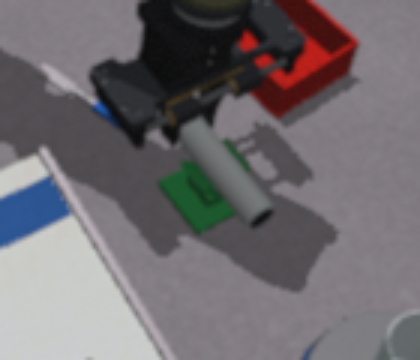

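The crop shows the tube along the V, centred over the green rest around (215,180), about 6 mm high. I'll lower it further.

Request:
servo_tool --rows '[[[0, 0, 0, -0.008, -0.004, -0.02, 0.1], [0, 0, 0, 0, 0, -0.015, 0.1], [0, 0, 0, 0, 0, 0, 0.1], [0, 0, 0, 0, 0, 0, 0.1]]]'

```text
t: 13.13
tcp_pos: [0.5329, 0.1822, 0.0581]
tool_rot: [0.232, 3.133, 0.005]
ft_force: [0.3, 2.8, 1.1]
grip_width: 0.0308
grasp_force: 45.0
```

```bash
python3 g.py 533 181.4 57 81.6
```

```text
t 13.13 p [532.9 182.2  58.1] toolY yaw 81.52 z [ 0.001  0.003 -1.   ] w 30.8 gf 45.0 ft [0.3 2.8 1.1] q [-0.62  0.3   0.28  1.88 -0.1   0.98  1.13]
shift shares total [ 0.001 -0.006 -0.008] turn z shares 0.02 level turn [-0.04  0.01  0.  ]
```

Request:
servo_tool --rows '[[[0, 0, 0, 0, 0.004, -0.006, 0.1], [0, 0, 0, 0, 0, 0, 0.1], [0, 0, 0, 0, 0, 0, 0.6], [0, 0, 0, 0, 0, 0, 0.6], [0, 0, 0, 0, 0, 0, 0.6]]]'

```text
t: 13.55
tcp_pos: [0.5316, 0.1811, 0.0558]
tool_rot: [-0.234, -3.13, -0.001]
ft_force: [-0.5, 0.1, 0.1]
grip_width: 0.0439
grasp_force: 0.0
```

Request:
servo_tool --rows '[[[0, 0, 0, 0, 0, 0, 0.6], [0, 0, 0, 0, 0, 0.1, 0.6], [0, 0, 0, 0, 0, 0.25, 0.6], [0, 0, 0, 0, 0, 0.25, 0.6], [0, 0, 0, 0, 0, 0.1, 0.6]]]'

```text
t: 13.97
tcp_pos: [0.5343, 0.1821, 0.1661]
tool_rot: [0.234, 3.129, 0.007]
ft_force: [0.1, 0.6, 0.5]
grip_width: 0.0522
grasp_force: 0.0
```

```bash
cat > v.py <<'E'
from h import *
from plant import bot
for n in("top","scene"):
    c=bot.camera(n);P=xyz(c);H=hsv(c);Z=P[...,2]
    m=(c["range_z"]>0)&(H[...,1]<60)&(H[...,2]>80)&(Z>.052)&(Z<.1)&(abs(P[...,0]-.59)<.1)&(abs(P[...,1]-.175)<.035)
    print(n,m.sum(),rect(P[m]),"z",np.percentile(Z[m],[5,50,95]).round(4))
E
python3 g.py 487 -330.3 120 -86.6; python3 v.py
```

```text
t 13.97 p [534.3 182.1 166.1] toolY yaw 81.45 z [ 0.004  0.004 -1.   ] w 52.2 gf 0.0 ft [0.1 0.6 0.5] q [-0.63  0.18  0.29  1.77 -0.06  1.19  1.1 ]
shift shares total [-0.315 -3.416 -0.308] turn z shares -33.61 level turn [-0.05  0.05  0.  ]
top 287 (array([581.2, 173.8]), array([151.3,  31.9]), -8.2) z [0.0556 0.0624 0.0675]
scene 440 (array([581.2, 173.8]), array([152.5,  30.5]), -7.6) z [0.0558 0.0625 0.0664]
```

The round tube is seated at (581,174), top z 66, so its centre is at 50. Next is the second tube.

Request:
servo_tool --rows '[[[0, 0, -1, -0.02, -0.214, 0, 0.69], [0, 0, -1, -0.02, -0.214, 0, 0.69], [0, 0, -1, -0.02, -0.214, 0, 0.69], [0, 0, -1, -0.02, -0.214, 0, 0.69], [0, 0, -1, -0.02, -0.214, 0, 0.69]]]' --squeeze 30

```text
t: 14.48
tcp_pos: [0.5158, 0.0197, 0.16]
tool_rot: [-0.911, -3.003, -0.001]
ft_force: [-0.2, -0.3, -0.5]
grip_width: 0.0604
grasp_force: 0.0
```

Request:
servo_tool --rows '[[[0, 0, -1, -0.02, -0.214, 0, 0.69], [0, 0, -1, -0.02, -0.214, 0, 0.69], [0, 0, -1, -0.02, -0.214, 0, 0.69], [0, 0, -1, -0.02, -0.214, 0, 0.69], [0, 0, -1, -0.02, -0.214, 0, 0.69]]]'

```text
t: 14.9
tcp_pos: [0.5007, -0.1405, 0.1601]
tool_rot: [-1.54, -2.735, -0.002]
ft_force: [0.6, 0.2, -0.1]
grip_width: 0.06
grasp_force: 0.0
```

Request:
servo_tool --rows '[[[0, 0, -1, -0.02, -0.214, 0, 0.69], [0, 0, -1, -0.02, -0.214, 0, 0.69], [0, 0, -1, -0.02, -0.214, 0, 0.69], [0, 0, -1, -0.02, -0.214, 0, 0.69], [0, 0, -1, -0.02, -0.214, 0, 0.69]]]'

```text
t: 15.32
tcp_pos: [0.4858, -0.3007, 0.1601]
tool_rot: [-2.096, -2.337, -0.002]
ft_force: [0.2, 0.4, -0.6]
grip_width: 0.0599
grasp_force: 0.0
```

Request:
servo_tool --rows '[[[0, 0, -1, -0.015, -0.206, 0, 0.69], [0, 0, -1, 0, 0, -0.05, 0.69], [0, 0, -1, 0, 0, -0.05, 0.69], [0, 0, -1, 0, 0, -0.05, 0.69], [0, 0, -1, 0, 0, -0.05, 0.69]]]'

```text
t: 15.73
tcp_pos: [0.4836, -0.3304, 0.1295]
tool_rot: [-2.554, -1.827, -0.0]
ft_force: [0.6, -0.7, 0.6]
grip_width: 0.06
grasp_force: 0.0
```

Request:
servo_tool --rows '[[[0, 0, -1, 0, 0, -0.05, 0.69], [0, 0, -1, 0, 0, -0.05, 0.69], [0, 0, -1, 0, 0, 0, 0.69], [0, 0, -1, 0, 0, 0, 0.69], [0, 0, -1, 0, 0, 0, 0.69]]]'

```text
t: 16.15
tcp_pos: [0.4836, -0.33, 0.1148]
tool_rot: [-2.889, -1.233, 0.001]
ft_force: [0.2, -0.3, 0.2]
grip_width: 0.06
grasp_force: 0.0
```

Request:
servo_tool --rows '[[[0, 0, -1, 0, 0, 0, 0.69], [0, 0, -1, 0, 0, 0, 0.69], [0, 0, -1, 0, 0, 0, 0.69], [0, 0, -1, 0, 0, 0, 0.69], [0, 0, -1, 0, 0, 0, 0.69]]]'

```text
t: 16.57
tcp_pos: [0.4838, -0.33, 0.115]
tool_rot: [3.087, 0.578, -0.002]
ft_force: [-0.2, 0.3, 0.3]
grip_width: 0.0599
grasp_force: 0.0
```

Request:
servo_tool --rows '[[[0, 0, -1, 0, 0, 0, 0.69], [0, 0, -1, 0, 0, 0, 0.69], [0, 0, -1, 0, 0, 0, 0.69], [0, 0, -0.6, 0, 0, 0, 0.69], [0, 0, 0, 0, 0, 0, 0.69]]]'

```text
t: 16.98
tcp_pos: [0.4839, -0.3301, 0.1151]
tool_rot: [3.139, 0.093, -0.003]
ft_force: [-0.1, -0.6, 0.5]
grip_width: 0.0599
grasp_force: 0.0
```

```bash
python3 g.py 487 -330.3 24 -86.6
```

```text
t 16.98 p [ 483.9 -330.1  115.1] toolY yaw -86.61 z [-0.002 -0.002 -1.   ] w 59.9 gf 0.0 ft [-0.1 -0.6  0.5] q [-0.3   0.44  1.05  1.79 -0.41  1.16 -0.62]
shift shares total [ 0.021 -0.002 -0.607] turn z shares 0.0 level turn [ 0.02 -0.02  0.  ]
```

Request:
servo_tool --rows '[[[0, 0, 0, 0.02, 0, -0.2, 0.69], [0, 0, 0, 0, 0, -0.2, 0.69], [0, 0, 0, 0, 0, -0.14, 0.69], [0, 0, 0, 0, 0, -0.07, 0.69], [0, 0, 0, 0, 0, 0, 0.69]]]'

```text
t: 17.4
tcp_pos: [0.4864, -0.3298, 0.0228]
tool_rot: [3.14, 0.096, -0.004]
ft_force: [-0.4, 0.5, 0.2]
grip_width: 0.0599
grasp_force: 0.0
```

Request:
servo_tool --rows '[[[0, 0, 0, 0, 0, 0, 0.1], [0, 0, 0, 0, 0, 0, 0.1], [0, 0, 0, 0, 0, 0, 0.1], [0, 0, 0, 0, 0, 0, 0.1], [0, 0, 0, 0, 0, 0, 0.1]]]'

```text
t: 17.82
tcp_pos: [0.4886, -0.3304, 0.026]
tool_rot: [3.138, 0.096, 0.004]
ft_force: [-1.2, 1.8, 2.9]
grip_width: 0.0363
grasp_force: 30.0
```

Request:
servo_tool --rows '[[[0, 0, 0, 0, 0, 0, 0.1], [0, 0, 0, 0, 0, 0, 0.1], [0, 0, 0, 0, 0, 0, 0.1]]]'

```text
t: 18.07
tcp_pos: [0.4885, -0.3304, 0.026]
tool_rot: [3.138, 0.096, 0.004]
ft_force: [0.1, 0.9, 6.1]
grip_width: 0.0361
grasp_force: 30.0
```

```bash
python3 g.py 507.5 -48.2 160 -9.6
```

```text
t 18.07 p [ 488.5 -330.4   26. ] toolY yaw -86.5 z [ 0.003 -0.002 -1.   ] w 36.1 gf 30.0 ft [0.1 0.9 6.1] q [-0.21  0.56  0.95  1.85 -0.53  1.01 -0.54]
shift shares total [0.126 1.882 0.893] turn z shares 15.38 level turn [0.02 0.03 0.  ]
```

Request:
servo_tool --rows '[[[0, 0, 0, 0, 0, 0.1, 0.1], [0, 0, 0, 0, 0, 0.25, 0.1], [0, 0, 0, 0, 0, 0.25, 0.1], [0, 0, 1, 0, 0, 0.25, 0.1], [0, 0, 1, 0.01, 0.157, 0, 0.1]]]'

```text
t: 18.48
tcp_pos: [0.4908, -0.3152, 0.161]
tool_rot: [3.108, 0.362, 0.017]
ft_force: [0.3, -1.9, 0.2]
grip_width: 0.0364
grasp_force: 30.0
```

Request:
servo_tool --rows '[[[0, 0, 1, 0.01, 0.157, 0, 0.1], [0, 0, 1, 0.01, 0.157, 0, 0.1], [0, 0, 1, 0.01, 0.157, 0, 0.1], [0, 0, 1, 0.01, 0.157, 0, 0.1], [0, 0, 1, 0.01, 0.157, 0, 0.1]]]'

```text
t: 18.9
tcp_pos: [0.4967, -0.1884, 0.1532]
tool_rot: [2.963, 1.04, 0.004]
ft_force: [-0.2, -0.1, -1.3]
grip_width: 0.036
grasp_force: 30.0
```

Request:
servo_tool --rows '[[[0, 0, 1, 0.01, 0.157, 0, 0.1], [0, 0, 1, 0.01, 0.157, 0, 0.1], [0, 0, 1, 0.01, 0.157, 0, 0.1], [0, 0, 1, 0.01, 0.157, 0, 0.1], [0, 0, 1, 0.01, 0.157, 0, 0.1]]]'

```text
t: 19.32
tcp_pos: [0.5043, -0.0707, 0.1533]
tool_rot: [2.668, 1.657, 0.005]
ft_force: [0.1, -0.4, -1.0]
grip_width: 0.0364
grasp_force: 30.0
```

Request:
servo_tool --rows '[[[0, 0, 1, 0.01, 0.157, 0, 0.1], [0, 0, 1, 0, 0, 0, 0.1], [0, 0, 1, 0, 0, 0, 0.1], [0, 0, 0.4, 0, 0, 0, 0.1], [0, 0, 0, 0, 0, 0, 0.1]]]'

```text
t: 19.73
tcp_pos: [0.5059, -0.0482, 0.1531]
tool_rot: [2.397, 2.03, 0.004]
ft_force: [-0.1, -0.9, -0.1]
grip_width: 0.0363
grasp_force: 30.0
```

Request:
servo_tool --rows '[[[0.16, 0.98, 0, 0, 0, 0, 0.1], [0.16, 0.98, 0, 0, 0, 0, 0.1], [0, 0, 0, 0, 0, -0.2, 0.1], [0, 0, 0, 0, 0, 0, 0.1], [0, 0, 0, 0, 0, 0, 0.1]]]'

```text
t: 20.15
tcp_pos: [0.5048, -0.0484, 0.1218]
tool_rot: [-2.296, -1.939, 0.171]
ft_force: [-0.2, 0.0, -0.4]
grip_width: 0.0363
grasp_force: 30.0
```

```bash
python3 g.py 508.5 -48.3 77 -9.6
```

```text
t 20.15 p [504.8 -48.4 121.8] toolY yaw -9.64 z [-0.171  0.027 -0.985] w 36.3 gf 30.0 ft [-0.2  0.  -0.4] q [-0.65  0.31  0.83  1.83 -0.23  1.29  0.09]
shift shares total [ 0.025  0.001 -0.299] turn z shares 0.01 level turn [-0.31 -1.96 -0.  ]
```

Request:
servo_tool --rows '[[[0, 0, 0, 0.02, 0, -0.14, 0.1], [0, 0, 0, 0, 0, -0.1, 0.1], [0, 0, 0, 0, 0, -0.05, 0.1], [0, 0, 0, 0, 0, -0.02, 0.1], [0, 0, 0, 0, 0, 0, 0.1]]]'

```text
t: 20.57
tcp_pos: [0.5089, -0.0478, 0.0767]
tool_rot: [-2.295, -1.941, 0.166]
ft_force: [0.4, -0.2, -0.0]
grip_width: 0.0364
grasp_force: 30.0
```

```bash
python3 g.py 508.5 -48.3 75 -9.6; python3 tube.py p2 .012 .035; python3 v.py
```

```text
t 20.57 p [508.9 -47.8  76.7] toolY yaw -9.54 z [-0.168  0.029 -0.985] w 36.4 gf 30.0 ft [ 0.4 -0.2 -0. ] q [-0.62  0.38  0.8   1.86 -0.29  1.21  0.13]
shift shares total [-0.002 -0.003 -0.011] turn z shares -0.01 level turn [-0.33 -1.92 -0.  ]
top 244 ramp frame (array([-72.7, -62.8]), array([36.8, 32. ]), -2.1) world (array([ 498.3, -110.3]), array([36.8, 32. ]), -11.7) hmax [0.0257 0.03  ]
scene 366 ramp frame (array([-74.9,  -3.6]), array([151.3,  44.9]), -89.7) world (array([506. , -51.5]), array([151.3,  44.9]), 80.7) hmax [0.0249 0.0287]
top 936 (array([580.8, 173.6]), array([151.3,  32.1]), -8.2) z [0.0549 0.0628 0.0678]
scene 477 (array([581.2, 173.7]), array([152.3,  32.2]), -8.4) z [0.0542 0.0621 0.0662]
```

Request:
servo_tool --rows '[[[0, 0, 0, 0, 0, -0.01, 0.1], [0, 0, 0, 0, 0, 0, 0.1], [0, 0, 0, 0, 0, -0.008, 0.1], [0, 0, 0, 0, 0, 0, 0.1], [0, 0, 0, 0, 0, 0, 0.1]]]'

```text
t: 21.18
tcp_pos: [0.5093, -0.0478, 0.0738]
tool_rot: [-2.295, -1.942, 0.166]
ft_force: [-0.8, -0.6, 3.5]
grip_width: 0.0357
grasp_force: 30.0
```

```bash
python3 g.py 508.5 -48.3 75 -9.6
```

```text
t 21.18 p [509.3 -47.8  73.8] toolY yaw -9.51 z [-0.168  0.029 -0.985] w 35.7 gf 30.0 ft [-0.8 -0.6  3.5] q [-0.62  0.38  0.8   1.86 -0.29  1.2   0.14]
shift shares total [-0.005 -0.003  0.008] turn z shares -0.02 level turn [-0.33 -1.92 -0.  ]
```

Contact. I'll open and lift along the normal, then wait.

Request:
servo_tool --rows '[[[0, 0, 0, 0, 0, 0, 0.65], [0, 0, 0, 0, 0, 0, 0.65], [0, 0, 0, 0, 0, 0, 0.65], [0, 0, 0, 0, 0, 0, 0.65], [0, 0, 0, 0.01, 0, 0.05, 0.65]]]'

```text
t: 21.6
tcp_pos: [0.5092, -0.0477, 0.0799]
tool_rot: [-2.293, -1.94, 0.17]
ft_force: [0.0, -0.9, -0.9]
grip_width: 0.0555
grasp_force: 0.0
```

Request:
servo_tool --rows '[[[0, 0, 0, 0.03, -0.005, 0.17, 0.65], [0, 0, 0, 0.03, -0.005, 0.17, 0.65], [0, 0, 0, 0, 0, 0.1, 0.65], [0, 0, 0, 0, 0, 0, 0.65], [0, 0, 0, 0, 0, 0, 0.65]]]'

```text
t: 22.02
tcp_pos: [0.5202, -0.0494, 0.1478]
tool_rot: [-2.295, -1.943, 0.164]
ft_force: [-1.1, -0.2, -0.5]
grip_width: 0.0564
grasp_force: 0.0
```

Request:
servo_tool --rows '[[[0, 0, 0, 0, 0, 0, 0.65], [0, 0, 0, 0, 0, 0, 0.65], [0, 0, 0, 0, 0, 0, 0.65], [0, 0, 0, 0, 0, 0, 0.65], [0, 0, 0, 0, 0, 0, 0.65]]]'

```text
t: 22.43
tcp_pos: [0.5191, -0.0493, 0.1464]
tool_rot: [-2.294, -1.941, 0.168]
ft_force: [-0.2, -0.7, -0.5]
grip_width: 0.0568
grasp_force: 0.0
```

```bash
python3 g.py 508.5 -48.3 74 -9.6; python3 tube.py p3 .012 .035;python3 - <<'E'
import cv2
i=cv2.imread("pics/p3_scene.png");cv2.imwrite("pics/p3c.png",cv2.resize(i[120:290,190:390],None,fx=3,fy=3))
E
```

```text
t 22.43 p [519.1 -49.3 146.4] toolY yaw -9.52 z [-0.169  0.028 -0.985] w 56.8 gf 0.0 ft [-0.2 -0.7 -0.5] q [-0.64  0.31  0.83  1.77 -0.23  1.34  0.09]
shift shares total [-0.071  0.007 -0.483] turn z shares -0.02 level turn [-0.33 -1.94 -0.  ]
top 160 ramp frame (array([-71.7, -68.2]), array([36.4, 21.1]), -1.3) world (array([ 498.4, -115.8]), array([36.4, 21.1]), -10.9) hmax [0.0229 0.0278]
scene 355 ramp frame (array([-70.3, -39.2]), array([79.9, 36.3]), -89.7) world (array([504.7, -87.4]), array([79.9, 36.3]), 80.7) hmax [0.0215 0.0253]
```

View pics/p3c.png

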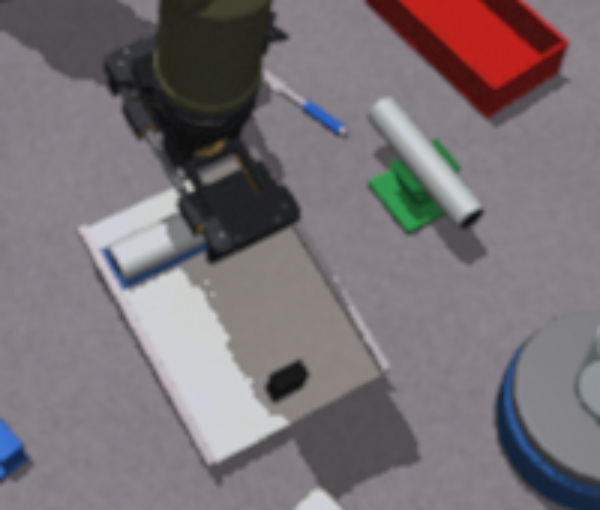

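The tube stays on the band (crop (160,245)) and the round one lies in the rest, from (380,110) to (470,215). I'll regrasp the flat one.

Request:
servo_tool --rows '[[[0, 0, 0, -0.03, 0.005, -0.17, 0.65], [0, 0, 0, -0.03, 0.004, -0.17, 0.65], [0, 0, 0, -0.01, 0, -0.09, 0.65], [0, 0, 0, 0, 0, -0.03, 0.65], [0, 0, 0, 0, 0, 0, 0.65]]]'

```text
t: 22.95
tcp_pos: [0.5082, -0.0479, 0.0769]
tool_rot: [-2.294, -1.941, 0.169]
ft_force: [0.3, -0.1, 0.0]
grip_width: 0.0566
grasp_force: 0.0
```

Request:
servo_tool --rows '[[[0, 0, 0, 0, 0, 0, 0.1], [0, 0, 0, 0, 0, 0, 0.1], [0, 0, 0, 0, 0, 0, 0.1], [0, 0, 0, 0, 0, 0, 0.1], [0, 0, 0, 0, 0, 0, 0.1]]]'

```text
t: 23.37
tcp_pos: [0.5098, -0.048, 0.0787]
tool_rot: [-2.295, -1.943, 0.164]
ft_force: [1.0, -0.3, 2.3]
grip_width: 0.0362
grasp_force: 30.0
```

Request:
servo_tool --rows '[[[0, 0, 0, 0, 0, 0, 0.1], [0, 0, 0, 0, 0, 0, 0.1], [0, 0, 0, 0, 0, 0, 0.1]]]'

```text
t: 23.62
tcp_pos: [0.5098, -0.048, 0.0787]
tool_rot: [-2.295, -1.943, 0.164]
ft_force: [0.2, 0.3, 5.8]
grip_width: 0.0361
grasp_force: 30.0
```

```bash
python3 g.py 463.5 350.5 180 87.2
```

```text
t 23.62 p [509.8 -48.   78.7] toolY yaw -9.51 z [-0.167  0.029 -0.986] w 36.1 gf 30.0 ft [0.2 0.3 5.8] q [-0.62  0.38  0.8   1.86 -0.29  1.21  0.13]
shift shares total [-0.308  2.657  0.675] turn z shares 19.34 level turn [-0.33 -1.91 -0.  ]
```

Request:
servo_tool --rows '[[[0, 0, 0, 0, 0, 0.15, 0.1], [0, 0, 0, 0, 0, 0.25, 0.1], [0, 0, 0, 0, 0, 0.27, 0.1], [-0.16, -0.96, 0, 0, 0, 0, 0.1], [-0.16, -0.96, 0, 0, 0, 0, 0.1]]]'

```text
t: 24.03
tcp_pos: [0.5115, -0.0489, 0.1803]
tool_rot: [2.396, 2.025, 0.006]
ft_force: [-1.2, 0.2, -0.2]
grip_width: 0.0364
grasp_force: 30.0
```

Request:
servo_tool --rows '[[[0, 0, 1, -0.019, 0.166, 0, 0.1], [0, 0, 1, -0.019, 0.166, 0, 0.1], [0, 0, 1, -0.019, 0.166, 0, 0.1], [0, 0, 1, -0.019, 0.166, 0, 0.1], [0, 0, 1, -0.019, 0.166, 0, 0.1]]]'

```text
t: 24.45
tcp_pos: [0.4938, 0.0776, 0.178]
tool_rot: [-1.895, -2.503, 0.002]
ft_force: [0.6, -0.6, -1.3]
grip_width: 0.0363
grasp_force: 30.0
```

Request:
servo_tool --rows '[[[0, 0, 1, -0.019, 0.166, 0, 0.1], [0, 0, 1, -0.019, 0.166, 0, 0.1], [0, 0, 1, -0.019, 0.166, 0, 0.1], [0, 0, 1, -0.019, 0.166, 0, 0.1], [0, 0, 1, -0.019, 0.166, 0, 0.1]]]'

```text
t: 24.87
tcp_pos: [0.4796, 0.2019, 0.1778]
tool_rot: [-1.309, -2.854, 0.003]
ft_force: [0.6, -0.5, -0.9]
grip_width: 0.0359
grasp_force: 30.0
```

Request:
servo_tool --rows '[[[0, 0, 1, -0.019, 0.166, 0, 0.1], [0, 0, 1, -0.019, 0.166, 0, 0.1], [0, 0, 1, -0.019, 0.166, 0, 0.1], [0, 0, 1, -0.019, 0.166, 0, 0.1], [0, 0, 1, -0.019, 0.166, 0, 0.1]]]'

```text
t: 25.28
tcp_pos: [0.4654, 0.3263, 0.1776]
tool_rot: [-0.66, -3.069, 0.004]
ft_force: [0.1, -0.3, -0.6]
grip_width: 0.0359
grasp_force: 30.0
```

Request:
servo_tool --rows '[[[0, 0, 1, -0.019, 0.166, 0, 0.1], [0, 0, 1, 0, 0, 0, 0.1], [0, 0, 1, 0, 0, 0, 0.1], [0, 0, 1, 0, 0, 0, 0.1], [0, 0, 0.3, 0, 0, 0, 0.1]]]'

```text
t: 25.7
tcp_pos: [0.4628, 0.3501, 0.1775]
tool_rot: [-0.076, -3.139, 0.005]
ft_force: [0.6, 0.8, -0.8]
grip_width: 0.036
grasp_force: 30.0
```

Request:
servo_tool --rows '[[[0, 0, 0, 0, 0, 0, 0.1], [0, 0, 0, 0, 0, -0.2, 0.1], [0, 0, 0, 0, 0, -0.2, 0.1], [0, 0, 0, 0, 0, 0, 0.1], [0, 0, 0, 0, 0, 0, 0.1]]]'

```text
t: 26.12
tcp_pos: [0.4621, 0.3493, 0.1168]
tool_rot: [-0.084, -3.137, 0.008]
ft_force: [0.3, -0.2, -0.5]
grip_width: 0.0358
grasp_force: 30.0
```

```bash
python3 g.py 463.5 350.5 25 87.2; python3 - <<'E'
from plant import bot
import cv2
c=bot.camera("scene");cv2.imwrite("pics/b1.png",cv2.resize(c["img"][60:220,260:440,::-1],None,fx=3,fy=3))
E
```

```text
t 26.12 p [462.1 349.3 116.8] toolY yaw 86.94 z [-0.004 -0.005 -1.   ] w 35.8 gf 30.0 ft [ 0.3 -0.2 -0.5] q [-1.07  0.28  0.43  1.78 -0.13  1.11  0.93]
shift shares total [ 0.01   0.008 -0.612] turn z shares 0.05 level turn [ 0.06 -0.05  0.  ]
```

View pics/b1.png

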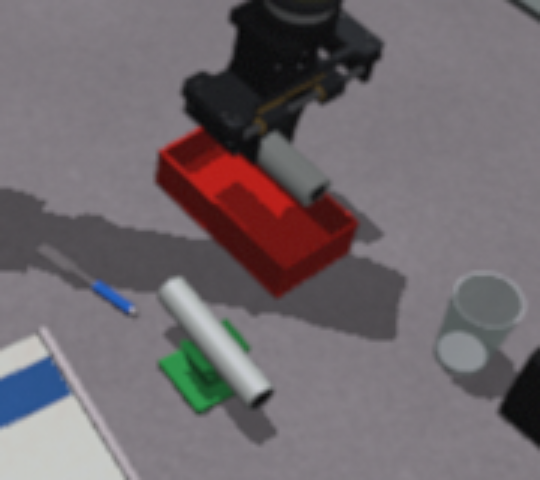

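The tube is aligned over the bin (crop (290,165)). I'll lower and release.

Request:
servo_tool --rows '[[[0, 0, 0, 0.01, 0.008, -0.2, 0.1], [0, 0, 0, 0, 0, -0.2, 0.1], [0, 0, 0, 0, 0, -0.12, 0.1], [0, 0, 0, 0, 0, -0.06, 0.1], [0, 0, 0, 0, 0, 0, 0.1]]]'

```text
t: 26.58
tcp_pos: [0.4647, 0.3515, 0.031]
tool_rot: [-0.083, -3.139, 0.004]
ft_force: [-0.5, -1.1, -0.5]
grip_width: 0.036
grasp_force: 30.0
```

Request:
servo_tool --rows '[[[0, 0, 0, 0, 0, -0.01, 0.1], [0, 0, 0, 0, 0, 0, 0.55], [0, 0, 0, 0, 0, 0, 0.55], [0, 0, 0, 0, 0, 0, 0.55], [0, 0, 0, 0, 0, 0, 0.55]]]'

```text
t: 27.0
tcp_pos: [0.4655, 0.3522, 0.031]
tool_rot: [0.083, 3.14, 0.0]
ft_force: [0.4, -0.5, 0.2]
grip_width: 0.047
grasp_force: 0.0
```

Request:
servo_tool --rows '[[[0, 0, 0, 0, 0, 0.1, 0.55], [0, 0, 0, 0, 0, 0.25, 0.55], [0, 0, 0, 0, 0, 0.27, 0.55], [0, 0, 0, 0, 0, 0.27, 0.55], [0, 0, 0, 0, 0, 0, 0.55]]]'

```text
t: 27.42
tcp_pos: [0.4692, 0.3545, 0.1728]
tool_rot: [0.083, 3.131, 0.015]
ft_force: [2.5, 1.2, 0.5]
grip_width: 0.0479
grasp_force: 0.0
```

Request:
servo_tool --rows '[[[0, 0, 0, -0.15, 0.15, 0.1, 0.55], [0, 0, 0, -0.15, 0.15, 0.1, 0.55], [0, 0, 0, 0, 0, 0, 0.55], [0, 0, 0, 0, 0, 0, 0.55], [0, 0, 0, 0, 0, 0, 0.55]]]'

```text
t: 27.83
tcp_pos: [0.4201, 0.3963, 0.1935]
tool_rot: [-0.082, -3.14, 0.003]
ft_force: [1.0, -0.6, -0.1]
grip_width: 0.0478
grasp_force: 0.0
```

```bash
python3 g.py; python3 v.py; python3 - <<'E'
from h import *
from plant import bot
for n in("top","scene"):
    c=bot.camera(n);P=xyz(c);H=hsv(c);Z=P[...,2]
    m=(c["range_z"]>0)&(H[...,1]<70)&(H[...,2]>70)&(Z>.012)&(Z<.06)&(abs(P[...,0]-.4635)<.09)&(abs(P[...,1]-.3505)<.043)
    print(n,m.sum(),rect(P[m]),"z",np.percentile(Z[m],[5,50,95]).round(4))
    if n=="scene": cv2.imwrite("pics/end.png",c["img"][...,::-1])
E
```

```text
t 27.83 p [420.1 396.3 193.5] toolY yaw 87.01 z [-0.    -0.002 -1.   ] w 47.8 gf 0.0 ft [ 1.  -0.6 -0.1] q [-1.16  0.2   0.41  1.71 -0.08  1.25  0.78]
top 943 (array([580.7, 173.5]), array([151.1,  32.4]), -8.0) z [0.0545 0.0627 0.0677]
scene 476 (array([582.3, 173.6]), array([151.9,  31.8]), -7.2) z [0.0545 0.0621 0.0663]
top 1045 (array([468.8, 348.8]), array([150.7,  37.1]), -2.3) z [0.0211 0.0271 0.0312]
scene 433 (array([469.7, 347.9]), array([151.2,  37.6]), -2.2) z [0.0184 0.0258 0.0297]
```

View pics/end.png

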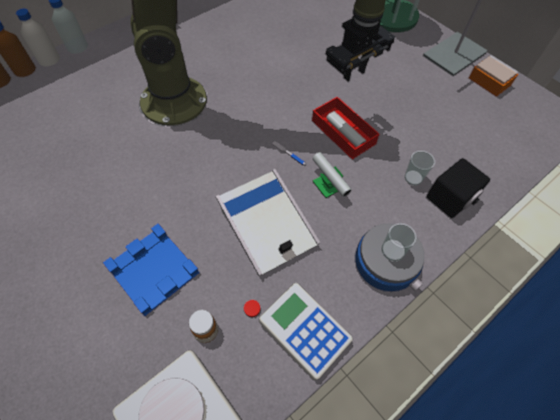

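The final picture shows the round tube in the green rest (331,173) and the flat tube lying in the red bin (346,128). The tray is empty, the spatula, cap, jar and beaker have not moved, and the arm is clear.

```bash
python3 -c "
from plant import bot
print(bot.finish_job())"
```

```text
the job is handed in; nothing more can be done
None
```

The job is handed in at about 28 s of the 69 s allowed: the round tube rolled and lies in the green V rest, the squashed tube stayed up and lies in the red bin, and the beaker, jar, cap and spatula were left where they were; the hand-in call returned no verdict.

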